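Load and clamp a steel column in the bench cradle

TASK

Load the steel column into the bench cradle: roll it across the flat apron into the two vee blocks without lifting it, and let it settle square in the bottom of both vees. Then, with the clamp still open, slide it along the vees until its end bears lightly on the rubber tip of the end stop's screw, without ramming it, and lastly swing the toggle clamp's handle gently down all the way to its locked position, so that the pad holds the column where it lies. Leave the other things on the bench where they are.

Things in the scene. Friction and masses are not known exactly. Their poses are not given: they have to be found in the camera images.
- cradle: Fixed bench cradle for steel columns: base plate 228 x 280 x 10 mm with flat dark loading apron (-x side), two steel vee blocks, toggle clamp (+x side). Origin: on the bench under the vees' bottom line, midway between the blocks; z up, y along the vees, x away from the apron. Clamp riser: x 42 to 90, y -18 to 18, up to 47 mm high. All mm and axes below are the cradle's.
- apron_edge (a point): Middle of the apron's edge at the vees' mouth, on its top: x -17, height 45 mm; axes like the cradle's. The apron is level from here to x -126, y -100 to 100, with a 4 mm lip on its outer edge.
- vee_axis (a point): Where the column's axis lies when seated (x 0, y 0, height 50.2); axes like the cradle's. The vee blocks are 20 mm wide, at y -40 and y 40: 90-degree vees, mouth edge at x -16 flush with the apron, bottom 29 mm high, far flank rising to 61 mm. Free space past both ends of the blocks but for the end stop on +y.
- column: Steel column: plain tube 30 mm in diameter, 150 mm long, with a round fitting 23 mm in diameter and 10 mm long on each end, 170 mm overall, about 0.5 kg. Starts lying on the apron within 10 degrees of the vees' direction; rolls freely. Origin at its centre; y along its axis (same sense as the cradle's y), x and z turn as it rolls.
- column_mid (a point): Centre of the column, on its axis, 85 mm from each end face; turns with it.
- end_stop: Dark steel end stop bolted to the base plate past the vees' +y end: foot 34 x 32 mm, upright to 65 mm above the bench. Origin: underside of its foot, in the plane of the upright's -y face, on the vees' centre line; axes like the cradle's. A stop screw on the axis of a seated column sticks out of the upright to -y by 6 to 34 mm (set differently each time, not measured): feel for it.
- stop_tip (a joint): How far (m) the round rubber tip (15 mm in diameter) on the end of the stop screw is pressed in towards +y: 0 free, about 3 N per mm, 0.006 at most; pressed beyond 0.003 it is being rammed. When the column's +y end face meets it, the column's centre is 85 mm to -y of the tip's face. Start: 8 to 58 mm short. The column's drag in the vees is 2.5 to 5.5 N and holds it there.
- clamp_handle (a joint): How far (rad) the toggle clamp's handle has been swung down, relative to its arm: found open at 0 to 0.15; 1.55 = locked (handle level towards +x, on its stop). Stays where left; pushing it takes 1 to 5 N. The arm comes down as the handle does; dead centre at 1.5. Locked, the sprung pad bears on the column with about 9 N.
- handle_grip (a point): On the axis of the handle's black grip (16 mm in diameter, from 30 mm before to 29 mm past this point), 75 mm from the handle's pivot. Site x: along the handle to its free end. It swings in the cradle's x-z plane, y 0; (x, height, upward slope) at joint 0: 109, 138, 1.02; 0.4: 123, 132, 0.80; 0.7: 131, 125, 0.63; 1.0: 138, 115, 0.45; 1.2: 142, 107, 0.31; 1.55: 145, 85, 0. Free below.
- clamp_pad: The clamp's rubber pad, 15 mm in diameter, on a sprung spindle at the arm's end; origin at the centre of its underside. Comes down on the column at y 0. With the clamp open the arm overhangs the vees at y -9 to 9: pad underside 86 to 91, arm top up to 115 mm high.
- bottle_tall: Cream bottle with black cap, 72 mm across, 175 mm tall; leave alone. Origin under its centre.
- bottle_small: Small white jar, 52 mm across, 95 mm tall; leave alone. Origin under its centre.
- bottle_blue: Glass bottle with blue cap, 72 mm across, 130 mm tall; leave alone. Origin under its centre.
- spanner: Steel spanner 170 mm long lying flat; leave alone. Its x axis along it.
- end_nut: Loose brass ring nut, 34 mm across, 14 mm high; leave alone.
- tip_box: Blue pipette-tip box 115 x 80 x 58 mm; leave alone. Origin under its centre.
- pipette: Dark blue pipette lying flat, 28 cm long, 22 mm high; leave alone. Its x axis along it.
Not all that is in view belongs to the job. What is meant by the column is not purple or yellow, and is the larger of those in its own colour.

How it is judged:
On the way, in this order (a step that is already met when the one before it is completed fails the run):
1. the column has rolled into both vee blocks and lies at rest, square in the bottom of the vees, with the clamp still open (x of column_mid in the frame of cradle between -0.003 and 0.003 m and z of column_mid in the frame of cradle between 0.047 and 0.053 m and angle between the y axis of column and the y axis of cradle, either way round below 0.03 rad and linear speed of column below 0.01 m/s and value of joint clamp_handle below 0.5 rad), for 0.3 s.
2. the column, still seated, has been slid along the vees until its end bears on the rubber tip of the end stop (tip pressed in over 0.2 mm) and lies at rest, with the clamp still open (all of step 1 and value of joint stop_tip above 0.0002 m), for 0.3 s.
At the end, for the whole second after the job is handed in: The column rests square in both vees (axis within 3 mm and 0.03 rad), its end bearing on the stop (tip pressed in over 0.2 mm), at rest; the clamp handle is locked (joint over 1.47 rad) and the pad presses the column with more than 4 N (x of column_mid in the frame of cradle between -0.003 and 0.003 m and z of column_mid in the frame of cradle between 0.047 and 0.053 m and angle between the y axis of column and the y axis of cradle, either way round below 0.03 rad and linear speed of column below 0.01 m/s and value of joint stop_tip above 0.0002 m and value of joint clamp_handle above 1.47 rad and contact force between clamp_pad and column above 4 N); the robot touches nothing.
It fails at once if the column is rammed against the end stop (rubber tip pressed in over 3 mm, about 9 N) (value of joint stop_tip above 0.003 m).
It fails at once if the column is lifted more than 10 mm off the apron (z of column_mid in the frame of cradle above 0.07 m).
It fails at once if the column falls off the cradle (z of column_mid in the frame of cradle below 0.04 m).
It fails at once if the clamp handle is forced (over 25 N) (contact force between the fingers and clamp_handle above 25 N).
It fails at once if one of the other things is pushed more than 25 mm from its place (distance of any of bottle_tall, bottle_small, bottle_blue, spanner, end_nut, tip_box, pipette from where it was at the start of the episode above 0.025 m).
It also fails if it takes over 64 s, if anything falls off the work surface, if the arm or the gripper's body presses on something with over 40 N, if the wrist force passes 120 N, or if a joint passes its speed limit or range.

ROBOT

A 6-joint arm with a two-finger parallel gripper is mounted at the origin on the work surface. World frame = base frame: x ahead of the robot, y to its left, z up, the work surface at z = 0. Lengths are in m, angles in rad, forces in N, time in s.
With the tool pointing down it reaches from about 0.375 to 0.9 m from the base axis. Payload 3.1 kg.
Tool frame: the origin (TCP) lies on the centre line of the jaws, within the pads' length; the fingertips stand 8 mm ahead of it and the grasp point (between the pads) lies 11 mm behind it; z points along the fingers, y is the line along which they close (so a half turn about z gives the same grasp; the last joint's range is limited). The gripper opens to 87 mm and grips with 3 to 60 N. Pads are 19 mm wide; open, the fingers measure 117 mm over their backs; the gripper's body (75 mm by 190 mm) begins 51 mm behind the grasp point.
Start: joints at [1.171, 0.527, 1.433, -0, 1.181, -0.178], TCP at [0.137, 0.61, 0.231] pointing down, gripper open.
Joint ranges: [-3.08, 3.08], [-0.75, 2.2], [0.22, 2.44], [-1.43, 4.57], [0, 2.65], [-2.85, 2.85]. Speed limits (rad/s): [2.79, 2.79, 3.14, 3.14, 3.14, 3.14].

INTERFACE

Orientations are given as a unit quaternion [x, y, z, w].
In Python, from rig import robot gives the robot as it stands. The module is installed in compiled form; this text tells all that it offers.
- The arm moves only by the tool send_rows, never from a script. Its argument "increments" is one flat list of numbers, 7 for each row, row after row: the turn, a rotation vector about the world's x, y, z in rad, then the shift along the world's x, y, z in cm, then the opening, from 0 (shut) to 1 (fully open). A call has 1 to 20 rows; each row shifts and turns the commanded pose from where the row before left it; what a row does not reach is not made up. A row lasts 1/12 s, in which the tool goes at most 41.7 mm and 7.16 degrees, less where a joint would pass 70% of its speed; a pose out of reach is approached as far as the arm can. A call is refused whole if a number of a shift passes 4.17 or a number of a turn 0.125, either way. A call with a gripper value outside its range is refused whole. The fingers move at their own pace and stop on an object; "newtons" is the grip in N (left out, the last holds). Time passes only in rows, so rows that do not move let the fingers close. It gives the time, the measured TCP pose, the force, the opening and the grip force at its end, in the units of the state.
- robot.get_obs(): the state, without advancing time (a new reading comes with each control period).
- robot.camera(name): name is "side" or "top"; returns a dict with "image" (400x640x3 uint8, red, green, blue), "range_z" (400x640 float32, m along the optical axis (not along the pixel's ray), 0 where there is no reading), "fx", "fy", "cx", "cy" (pixels), "R" (3x3) and "t" (3): a world point X has camera coordinates R X + t. Camera axes: x right, y down, z forward; pixel columns grow to the right and rows downward; lengths in m; the calibration is good to about 2 mm. A picture is of the moment at which its call begins.
- robot.hand_in(): hands the job in; it is judged then, once.
The state is a dict: "time": time; "q": joint angles; "joint_velocities": joint speeds; "joint_torque": joint torques, N m; "position": TCP position; "tool_rot": TCP orientation; "ft_force": force on the tool from outside, world axes, zero at the start; "moment": the same for the moment, N m; "grip_width": finger opening in m; "grip_force": force on a finger pad.
Only numpy, scipy, OpenCV 4.12 (cv2) and the standard library are available. Lean on these libraries where they do the work, as an engineer would, in place of code of your own. Each camera call takes 0.05 s, during which the arm holds its last target. There are 200 camera calls.

## Working session

There is one attempt and no reset: what is moved stays moved. The work goes in short steps, Python scripts to look and compute and a tool call to move; the robot and the scene stay as the last step left them, time stands still between calls to the robot, and variables do not carry over. Pictures are saved under pics/ and viewed, at most 10 in all, crops included, and the job is handed in when it is done.

Besides the shell and the picture viewer there is one more tool, called after "Emit:" by a JSON object that holds its "fn" and its "kwargs". send_rows: Moves the arm, as the interface text tells. Its arguments: {"type":"object","properties":{"increments":{"type":"array"},"newtons":{"type":"number"}},"required":["increments"]}

```bash
mkdir -p pics; python3 - <<'E'
from rig import robot
import cv2,numpy as np,pickle
for n in("side","top"):
    c=robot.camera(n); pickle.dump(c,open(n+'.pkl','wb'))
    cv2.imwrite(f'pics/{n}0.png',c['image'][:,:,::-1])
    print(n,c['fx'],c['cx'],c['cy'],c['R'].round(3).tolist(),c['t'].round(3),(-c['R'].T@c['t']).round(3))
print(robot.get_obs())
E
```

```text
side 361.5221219229549 326.2416494239276 199.33500397777092 [[0.872, -0.489, -0.019], [-0.371, -0.636, -0.677], [0.318, 0.597, -0.736]] [-0.402  0.248  0.765] [ 0.199 -0.495  0.724]
top 431.35165449012686 325.15412943807564 199.4482146738431 [[-0.004, -1.0, -0.011], [-0.995, 0.005, -0.095], [0.095, 0.011, -0.995]] [0.021 0.472 1.204] [0.356 0.006 1.243]
{'time': 0.1, 'q': array([ 1.17148851e+00,  5.28356534e-01,  1.43374931e+00, -2.52576116e-05,
        1.18143456e+00, -1.78516145e-01]), 'joint_velocities': array([ 0.00024045, -0.00127749, -0.00252394, -0.00072572, -0.00120902,
       -0.00032886]), 'joint_torque': array([-6.45609107e-04, -4.40987742e+01, -1.77151269e+01,  6.34744763e-02,
        5.33597998e-02, -2.85388523e-05]), 'position': array([0.13661102, 0.60923015, 0.22968764]), 'tool_rot': array([ 1.10166906e-01,  9.93912624e-01, -9.36840241e-04, -2.66271545e-04]), 'ft_force': array([ 0.53120699, -0.56100943,  1.42484659]), 'moment': array([-0.06269708,  0.04305894, -0.03171258]), 'grip_force': 0.0, 'grip_width': 0.08697209627316142}
```

View pics/side0.png

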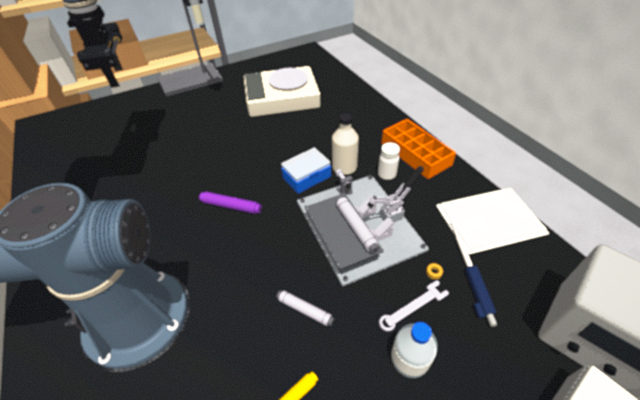

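View pics/top0.png

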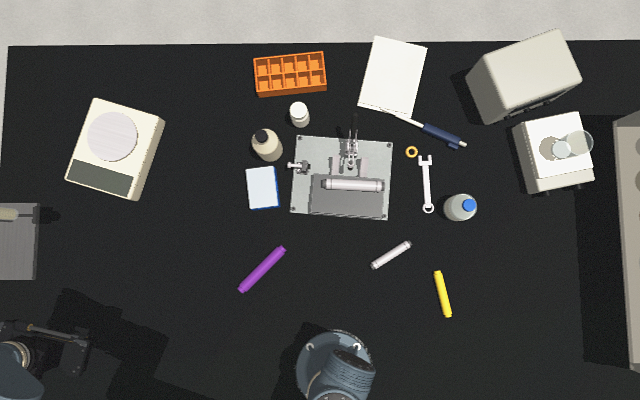

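```bash
cat > h.py <<'E'
import numpy as np,cv2
def ray(c,uv,z):
    uv=np.atleast_2d(np.array(uv,float))
    d=np.c_[(uv[:,0]-c['cx'])/c['fx'],(uv[:,1]-c['cy'])/c['fy'],np.ones(len(uv))]@c['R']
    o=-c['R'].T@c['t']
    return o+d*((z-o[2])/d[:,2])[:,None]
def proj(c,X):
    p=np.atleast_2d(X)@c['R'].T+c['t']
    return np.c_[c['fx']*p[:,0]/p[:,2]+c['cx'],c['fy']*p[:,1]/p[:,2]+c['cy']]
def cloud(c):
    v,u=np.mgrid[:400,:640]; z=c['range_z']
    P=np.dstack([(u-c['cx'])/c['fx']*z,(v-c['cy'])/c['fy']*z,z])
    return (P-c['t'])@c['R']
E
python3 - <<'E'
import pickle; from h import *
c=pickle.load(open('top.pkl','rb'))
im=c['image']
k=im[110:280,230:480][:,:,::-1]
cv2.imwrite('pics/crop.png',cv2.resize(k,None,fx=3.2,fy=3.2,interpolation=cv2.INTER_CUBIC))
P=cloud(c)
hsv=cv2.cvtColor(im,cv2.COLOR_RGB2HSV)
# plate: grey bright region near cradle
m=((im.max(2)>95)&(hsv[:,:,1]<60)).astype(np.uint8)
m[:, :284]=0; m[:,396:]=0; m[:120]=0;m[225:]=0
n,l,s,_=cv2.connectedComponentsWithStats(m)
i=1+np.argmax(s[1:,4]); print(s[i])
ys,xs=np.where(l==i)
r=cv2.minAreaRect(np.c_[xs,ys].astype(np.float32)); b=cv2.boxPoints(r)
print(b, ray(c,b,0.01).round(4).tolist())
# column: height 0.065-0.08 cloud
Z=P[:,:,2]
for lo,hi in((.063,.09),):
  mm=((Z>lo)&(Z<hi)).astype(np.uint8); mm[:,:300]=0;mm[:,400:]=0;mm[:172]=0;mm[230:]=0
  y,x=np.where(mm); r=cv2.minAreaRect(np.c_[x,y].astype(np.float32)); print(r); 
  print(ray(c,[r[0]],.07), ray(c,cv2.boxPoints(r),.065).round(4).tolist(), np.median(P[y,x],0),P[y,x,2].max())
mm=(im.min(2)>120); mm[:235]=0;mm[275:]=0;mm[:,365:370]=0;mm[:,:365]=0;mm[:,420:]=0
y,x=np.where(mm);r=cv2.minAreaRect(np.c_[x,y].astype(np.float32)); q=ray(c,cv2.boxPoints(r),.01);print('small',[np.linalg.norm(q[i]-q[i-1]) for i in range(4)])
E
```

```text
[ 287  130  106   91 7452]
[[283.04138 211.50345]
 [290.2483  125.0207 ]
 [394.11035 133.67587]
 [386.90344 220.15863]] [[0.4388, 0.1403, 0.01], [0.6919, 0.1206, 0.01], [0.6642, -0.1819, 0.01], [0.4128, -0.1566, 0.01]]
((353.49560546875, 184.58084106445312), (61.50480270385742, 10.714088439941406), 3.094058036804199)
[[ 0.50781907 -0.05903878  0.07      ]] [[0.4987, 0.026, 0.065], [0.5284, 0.0243, 0.065], [0.5183, -0.1446, 0.065], [0.4887, -0.1425, 0.065]] [ 0.50722727 -0.0599914   0.07324656] 0.08179816935784087
small [np.float64(0.021408308859942923), np.float64(0.12781745602455663), np.float64(0.021499853161865857), np.float64(0.12762395450105013)]
```

View pics/crop.png

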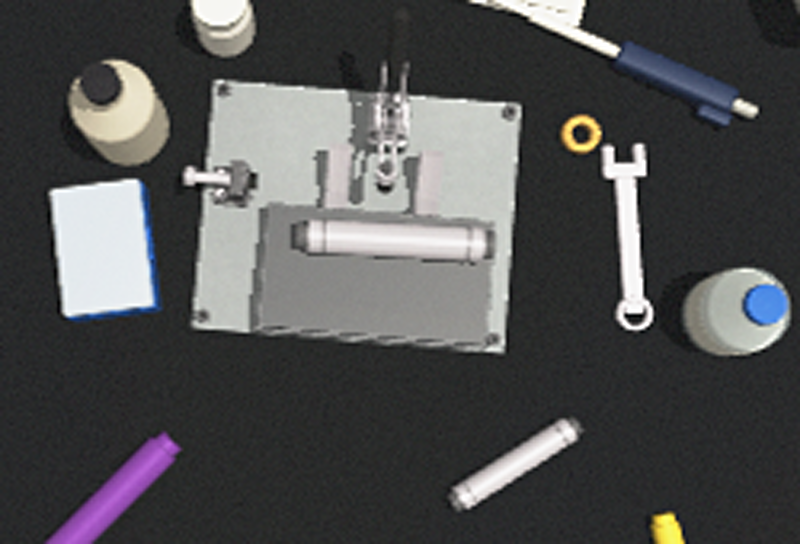

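The grey candidates are the 170 mm one on the apron at (353,184) and a 128 mm one on the bench at (391,255). The others are purple (262,269) and yellow (443,293). The one on the apron is the larger grey one and matches 170 mm, and the crop confirms it, so that is the column. The crop also shows the plate corners, the vee blocks and the end stop at crop (240,180).

```bash
python3 - <<'E'
import pickle; from h import *
c=pickle.load(open('top.pkl','rb')); P=cloud(c)
px=np.array([(213,80),(523,102),(506,352),(192,328)])/3.2+[230,110]
q=ray(c,px,.01)[:,:2]; print('plate',q.round(4).tolist(),[round(float(np.linalg.norm(q[i]-q[i-1])),4) for i in range(4)])
a=np.array([q[0]-q[1],q[3]-q[2]]); yaw=-np.arctan2(a[:,0],a[:,1]); b=np.array([q[0]-q[3],q[1]-q[2]]); print('yaw',yaw,np.arctan2(b[:,1],b[:,0]))
th=np.mean(np.r_[yaw,np.arctan2(b[:,1],b[:,0])])
R=np.array([[np.cos(th),-np.sin(th)],[np.sin(th),np.cos(th)]])
ctr=q.mean(0); L=(P[:,:,:2]-ctr)@R; Z=P[:,:,2]
print('th',th,'ctr',ctr)
ap=(Z>.040)&(Z<.050)&(abs(L[:,:,0]+.06)<.08)&(abs(L[:,:,1])<.14)
def ext(m,k): v=L[:,:,k][m]; return np.percentile(v,[.5,2,50,98,99.5]).round(4)
print('apron x',ext(ap,0),'y',ext(ap,1),'z',np.median(Z[ap]))
# apron/vee transitions in picture: profile along plate y at vee x
for nm,x0 in(('vee far',0.035),('vee far2',.03)):
    m=(abs(L[:,:,0]-x0)<.004)&(Z>.045)&(Z<.075)&(abs(L[:,:,1])<.1)
    print(nm,np.sort(L[:,:,1][m].round(3)))
# end stop
m=(L[:,:,1]>.07)&(L[:,:,1]<.16)&(abs(L[:,:,0])<.06)&(Z>.05)&(Z<.1)
print('stop',np.c_[L[m],Z[m]][::6].round(3).tolist())
def corners(x,y,z):pass
E
```

```text
plate [[0.6621, 0.1021], [0.64, -0.1795], [0.4132, -0.1601], [0.4359, 0.1203]] [0.227, 0.2824, 0.2276, 0.2813]
yaw [-0.07849621 -0.0806167 ] [-0.08035293 -0.08511266]
th -0.08114462373551953 ctr [ 0.53779611 -0.02930417]
apron x [-0.1132 -0.1107 -0.069  -0.0012  0.0047] y [-0.1171 -0.1144 -0.0137  0.0782  0.0807] z 0.045776887885092335
vee far [-0.069 -0.066 -0.066 -0.064 -0.064 -0.064 -0.061 -0.061 -0.061 -0.058
 -0.058 -0.058 -0.055 -0.055 -0.053 -0.053 -0.052 -0.05  -0.05  -0.049
  0.012  0.012  0.012  0.015  0.015  0.015  0.017  0.018  0.018  0.02
  0.02   0.021  0.023  0.023  0.023  0.026  0.029  0.029  0.029]
vee far2 [-0.067 -0.064 -0.062 -0.061 -0.058 -0.053 -0.05  -0.049  0.012  0.015
  0.017  0.02   0.023  0.023  0.025  0.029]
stop [[0.031, 0.112, 0.066], [0.029, 0.106, 0.065], [0.026, 0.106, 0.065], [0.022, 0.111, 0.069], [0.018, 0.147, 0.06], [0.02, 0.131, 0.056], [0.019, 0.114, 0.068], [0.023, 0.098, 0.054], [0.016, 0.145, 0.055], [0.017, 0.128, 0.056], [0.017, 0.111, 0.066], [0.019, 0.095, 0.06], [0.014, 0.142, 0.053], [0.015, 0.125, 0.053], [0.014, 0.108, 0.066], [0.017, 0.092, 0.059], [0.013, 0.122, 0.052], [0.011, 0.104, 0.07], [0.009, 0.113, 0.064], [0.012, 0.097, 0.054], [0.006, 0.104, 0.065], [0.005, 0.102, 0.058], [-0.018, 0.078, 0.05]]
```

Emit:
{"fn": "send_rows", "kwargs": {"increments": [0,0,0.07,2.6,-2.9,0,1,0,0,0.07,2.6,-2.9,0,1,0,0,0,2.6,-2.9,0,1,0,0,0,2.6,-2.9,0,1,0,0,0,2.6,-2.9,0,1,0,0,0,2.6,-2.9,0,1,0,0,0,2.6,-2.9,0,1,0,0,0,2.6,-2.9,0,1,0,0,0,2.6,-2.9,0,1,0,0,0,2.6,-2.9,0,1,0,0,0,0.7,-3.75,0,1,0,0,0,0.7,-3.75,0,1,0,0,0,0.7,-3.75,0,1,0,0,0,0.7,-3.75,0,1,0,0,0,0.7,-3.75,0,1,0,0,0,0.7,-3.75,0,1,0,0,0,0.7,-3.75,0,1,0,0,0,0.7,-3.75,0,1,0,0,0,0.7,-3.75,0,1,0,0,0,0.7,-3.75,0,1], "newtons": 20}}

```text
time: 1.77
position: [0.4665, -0.057, 0.2304]
tool_rot: [0.041, 0.999, 0.0, -0.0]
ft_force: [1.0, 0.7, 0.0]
grip_width: 0.087
grip_force: 0.0
```

Emit:
{"fn": "send_rows", "kwargs": {"increments": [0,0,0,0,0,-2.4,1,0,0,0,0,0,-2.4,1,0,0,0,0,0,-2.4,1,0,0,0,0,0,-2.4,1,0,0,0,0,0,-2.4,1,0,0,0,0,0,-2.4,1,0,0,0,0,0,-0.85,1,0,0,0,0,0,-0.85,1,0,0,0,0,0,-0.85,1,0,0,0,0,0,0,1,0,0,0,0,0,0,1]}}

```text
time: 2.68
position: [0.4671, -0.0553, 0.0613]
tool_rot: [0.04, 0.999, -0.0, 0.0]
ft_force: [-0.2, -0.9, 0.6]
grip_width: 0.0869
grip_force: 0.0
```

```bash
python3 - <<'E'
from rig import robot
import cv2
for n,b in(("side",(130,300,260,460)),("top",(120,230,270,420))):
    c=robot.camera(n); 
    k=c['image'][b[0]:b[1],b[2]:b[3],::-1]
    cv2.imwrite(f'pics/{n}1.png',cv2.resize(k,None,fx=3,fy=3,interpolation=cv2.INTER_CUBIC))
o=robot.get_obs();print(o['position'],o['ft_force'])
E
python3 -c "
import cv2,numpy as np
a=cv2.imread('pics/side1.png');b=cv2.imread('pics/top1.png');h=max(a.shape[0],b.shape[0])
f=lambda i:cv2.copyMakeBorder(i,0,h-i.shape[0],0,0,0)
i=np.hstack([f(a),f(b)]);cv2.imwrite('pics/c1.png',cv2.resize(i,(800,int(800*i.shape[0]/i.shape[1]))))"
```

```text
[ 0.46747442 -0.05535014  0.06184837] [0.07497874 0.3710075  0.34980964]
```

View pics/c1.png

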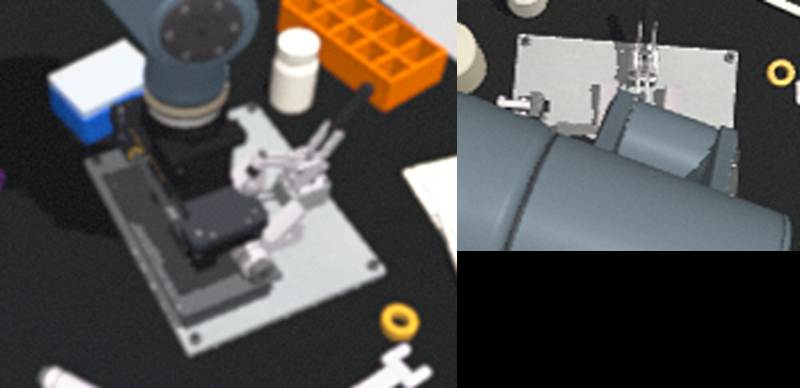

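Emit:
{"fn": "send_rows", "kwargs": {"increments": [0,0,0,0.25,-0.02,0,1,0,0,0,0.25,-0.02,0,1,0,0,0,0.25,-0.02,0,1,0,0,0,0.25,-0.02,0,1,0,0,0,0.25,-0.02,0,1,0,0,0,0.25,-0.02,0,1,0,0,0,0.25,-0.02,0,1,0,0,0,0.25,-0.02,0,1,0,0,0,0.25,-0.02,0,1,0,0,0,0.25,-0.02,0,1,0,0,0,0.25,-0.02,0,1,0,0,0,0.25,-0.02,0,1,0,0,0,0.25,-0.02,0,1,0,0,0,0.25,-0.02,0,1,0,0,0,0.25,-0.02,0,1,0,0,0,0.25,-0.02,0,1,0,0,0,0,0,0,1,0,0,0,0,0,0,1,0,0,0,0,0,0,1]}}

```text
time: 4.37
position: [0.507, -0.0584, 0.0611]
tool_rot: [0.04, 0.999, -0.0, 0.0]
ft_force: [0.1, 0.7, -0.3]
grip_width: 0.0872
grip_force: 0.0
```

```bash
python3 - <<'E'
from rig import robot
import cv2
c=robot.camera("side")
cv2.imwrite('pics/s2.png',cv2.resize(c['image'][150:280,280:460,::-1],None,fx=3,fy=3,interpolation=cv2.INTER_CUBIC))
E
```

```text
(no output)
```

View pics/s2.png

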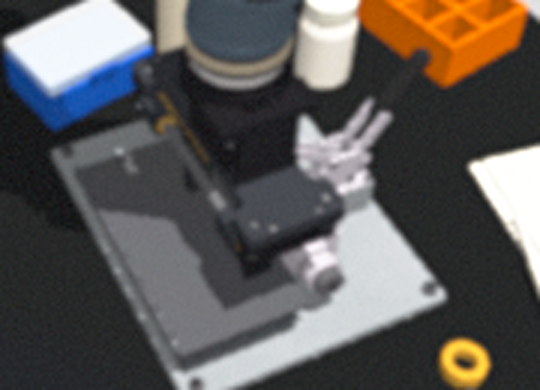

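Emit:
{"fn": "send_rows", "kwargs": {"increments": [0,0,0,-2,0.16,0,1,0,0,0,-1,0.08,1,1,0,0,0,0,0,3,1,0,0,0,0,0,3,1,0,0,0,0,0,3,1,0,0,0,0,0,3,1]}}

```text
time: 4.92
position: [0.4763, -0.0558, 0.1923]
tool_rot: [0.04, 0.999, 0.0, -0.0]
ft_force: [0.9, 0.1, -0.4]
grip_width: 0.0867
grip_force: 0.0
```

```bash
cat >> h.py <<'E'
th=-.0811; O=np.array([.5502,-.0494,0]); RC=np.array([[np.cos(th),-np.sin(th),0],[np.sin(th),np.cos(th),0],[0,0,1]])
def w(*p): return O+RC@(np.array(p)/1000)
def cr(X): return (np.asarray(X)-O)@RC*1000
E
python3 - <<'E'
from rig import robot
from h import *
print(robot.get_obs()['q'].round(3))
c=robot.camera("side"); im=c['image'].copy()
print(proj(c,[w(0,-98,50),w(0,-100,50),w(0,100,50)]).round(1).tolist())
P=cr(cloud(c)); m=(abs(P[:,:,0])<40)&(P[:,:,1]<-55)&(P[:,:,1]>-120)&(P[:,:,2]>30)
print(P[m].min(0),P[m].max(0),np.median(P[m],0))
cv2.imwrite('pics/s3.png',cv2.resize(im[150:280,280:460,::-1],None,fx=4,fy=4,interpolation=cv2.INTER_CUBIC))
E
```

```text
[-0.35   0.391  1.83   0.     0.921 -1.84 ]
[[389.5, 246.8], [390.0, 247.5], [349.3, 189.8]]
[ -39.99725221 -106.54408433   30.88163217] [ 16.23104018 -55.0330598  354.93452429] [-12.32240605 -81.07752909  53.60810006]
```

View pics/s3.png

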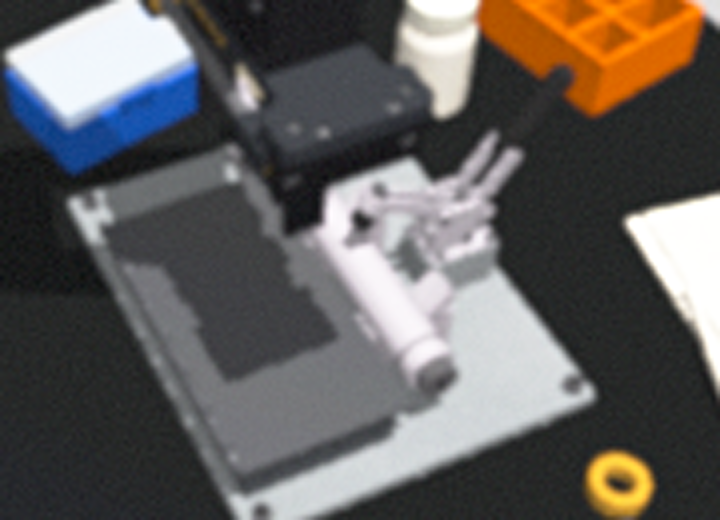

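Emit:
{"fn": "send_rows", "kwargs": {"increments": [0,0,-0.1208,0.49,-0.95,0,0,0,0,-0.1208,0.49,-0.95,0,0,0,0,-0.1208,0.49,-0.95,0,0,0,0,-0.1208,0.49,-0.95,0,0,0,0,-0.1208,0.49,-0.95,0,0,0,0,-0.1208,0.49,-0.95,0,0,0,0,-0.1208,0.49,-0.95,0,0,0,0,-0.1208,0.49,-0.95,0,0,0,0,-0.1208,0.49,-0.95,0,0,0,0,-0.1208,0.49,-0.95,0,0,0,0,-0.1208,0.49,-0.95,0,0,0,0,-0.1208,0.49,-0.95,0,0,0,0,-0.1208,0.49,-0.95,0,0,0,0,0,0,0,0,0]}}

```text
time: 6.13
position: [0.5416, -0.1814, 0.1909]
tool_rot: [0.736, 0.677, 0.0, 0.001]
ft_force: [0.5, -0.7, 1.4]
grip_width: 0.0035
grip_force: 0.0
```

```bash
python3 - <<'E'
from rig import robot
from h import *
import pickle
o=robot.get_obs();print(cr(o['position']).round(1),o['q'].round(2),o['tool_rot'].round(3))
t=robot.camera("top"); s=robot.camera("side")
pickle.dump((t,s),open('ts.pkl','wb'))
a=cv2.resize(t['image'][125:225,280:400,::-1],None,fx=5,fy=5,interpolation=cv2.INTER_CUBIC)
cv2.imwrite('pics/t4.png',a)
print(proj(t,[w(0,y,50.2) for y in(-98,72,100)]).round(1).tolist())
E
```

```text
[   2.2 -132.2  190.9] [-0.52  0.5   1.61 -0.    1.02 -0.43] [0.736 0.677 0.    0.001]
[[384.6, 173.1], [323.8, 168.5], [313.8, 167.8]]
```

View pics/t4.png

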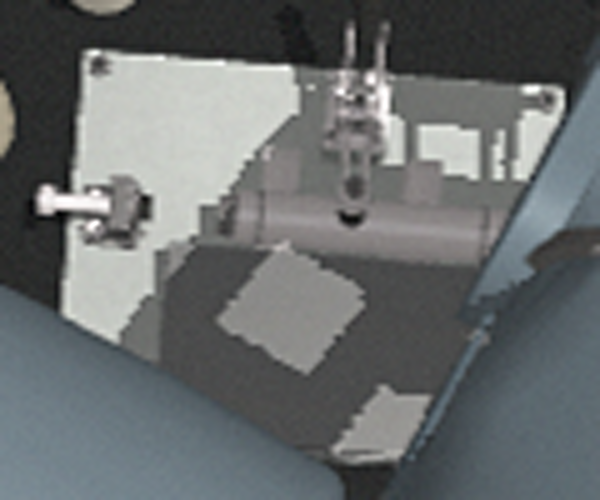

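Emit:
{"fn": "send_rows", "kwargs": {"increments": [0,0,0,-0.22,0.02,-2.5,0,0,0,0,0,0,-2.5,0,0,0,0,0,0,-2.5,0,0,0,0,0,0,-2.5,0,0,0,0,0,0,-2.5,0,0,0,0,0,0,-0.45,0,0,0,0,0,0,-0.45,0,0,0,0,0.08,1,0,0,0,0,0,0.08,1,0,0,0,0,0,0,0,0,0,0,0,0,0,0,0,0,0]}}

```text
validation failed for argument at $.in...
```

```bash
python3 - <<'E'
from rig import robot
from h import *
f=[]
for i in range(6):
    s=robot.camera("side"); o=robot.get_obs(); f.append(o['ft_force'])
f=np.array(f);print(cr(o['position']).round(1),f.mean(0).round(2),f.std(0).round(2))
E
```

```text
[   0.6 -129.9  191.1] [ 0.14 -0.08  0.54] [0.46 0.4  0.34]
```

Emit:
{"fn": "send_rows", "kwargs": {"increments": [0,0,0,0,0,-2.5,0,0,0,0,0,0,-2.5,0,0,0,0,0,0,-2.5,0,0,0,0,0,0,-2.5,0,0,0,0,0,0,-2.5,0,0,0,0,0,0,-0.45,0,0,0,0,0,0,-0.45,0,0,0,0,0,0,0,0,0,0,0,0,0,0,0]}}

```text
time: 7.28
position: [0.5414, -0.1798, 0.0582]
tool_rot: [0.735, 0.678, 0.0, 0.001]
ft_force: [0.2, 0.1, 0.3]
grip_width: 0.0004
grip_force: 0.0
```

```bash
cat > rd.py <<'E'
from rig import robot
from h import *
f=[]
for i in range(5):
    s=robot.camera("side"); o=robot.get_obs(); f.append(o['ft_force'])
f=np.array(f)@RC;print(o['time'],cr(o['position']).round(1),'cradle force',f.mean(0).round(2),f.std(0).round(2))
E
python3 rd.py
```

```text
7.5333 [   1.6 -130.7   58.2] cradle force [-0.12  0.05  0.17] [0.38 0.37 0.44]
```

Emit:
{"fn": "send_rows", "kwargs": {"increments": [0,0,0,0.02,0.25,0,0,0,0,0,0.02,0.25,0,0,0,0,0,0.02,0.25,0,0,0,0,0,0.02,0.25,0,0,0,0,0,0.02,0.25,0,0,0,0,0,0.02,0.25,0,0,0,0,0,0.02,0.25,0,0,0,0,0,0.02,0.25,0,0,0,0,0,0.02,0.25,0,0,0,0,0,0.02,0.25,0,0,0,0,0,0.02,0.25,0,0,0,0,0,0.02,0.25,0,0,0,0,0,0.02,0.25,0,0,0,0,0,0.02,0.25,0,0,0,0,0,0.02,0.25,0,0,0,0,0,0.02,0.25,0,0]}}

```text
time: 8.87
position: [0.5439, -0.1394, 0.0571]
tool_rot: [0.735, 0.678, 0.0, 0.0]
ft_force: [-1.4, -4.0, -0.1]
grip_width: 0.0005
grip_force: 2.2
```

```bash
cat >> rd.py <<'E'
import pickle
t=robot.camera("top"); pickle.dump((t,s),open('ts.pkl','wb'))
print(robot.get_obs()['joint_torque'].round(2))
cv2.imwrite('pics/t_last.png',cv2.resize(t['image'][150:200,285:355,::-1],None,fx=9,fy=9,interpolation=cv2.INTER_CUBIC))
# rows along axis: brightness profile
uv=proj(t,[w(0,y,58) for y in range(60,125,2)])
g=cv2.cvtColor(t['image'],cv2.COLOR_RGB2GRAY).astype(np.float32)
print(cv2.remap(g,uv[:,0].astype(np.float32),uv[:,1].astype(np.float32),1).ravel().astype(int).tolist())
E
python3 rd.py
```

```text
9.1167 [  1.  -89.8  57. ] cradle force [ 0.61 -2.18 -0.24] [0.51 0.71 0.42]
[ 5.800e-01 -4.309e+01 -8.980e+00  1.900e-01  3.200e-01 -1.000e-02]
[138, 137, 138, 139, 139, 139, 140, 139, 140, 141, 141, 143, 143, 143, 145, 144, 143, 142, 144, 145, 146, 145, 146, 145, 144, 147, 146, 145, 145, 145, 145, 144, 145]
```

View pics/t_last.png

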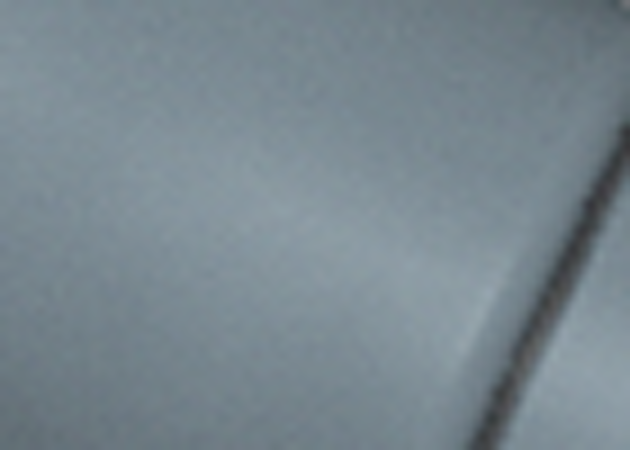

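Emit:
{"fn": "send_rows", "kwargs": {"increments": [0,0,0,0.01,0.1,0,0,0,0,0,0.01,0.1,0,0,0,0,0,0.01,0.1,0,0,0,0,0,0.01,0.1,0,0,0,0,0,0.01,0.1,0,0,0,0,0,0.01,0.1,0,0,0,0,0,0.01,0.1,0,0,0,0,0,0.01,0.1,0,0,0,0,0,0.01,0.1,0,0]}}

```text
time: 9.92
position: [0.5447, -0.1304, 0.0571]
tool_rot: [0.735, 0.678, 0.0, 0.0]
ft_force: [-0.1, -4.9, -1.4]
grip_width: -0.0
grip_force: 2.3
```

Emit:
{"fn": "send_rows", "kwargs": {"increments": [0,0,0,0,0.05,0,0,0,0,0,0,0.05,0,0,0,0,0,0,0.05,0,0]}}

```text
time: 10.17
position: [0.5448, -0.129, 0.0571]
tool_rot: [0.735, 0.678, 0.0, 0.0]
ft_force: [-0.0, -4.3, -1.5]
grip_width: 0.0002
grip_force: 2.3
```

Emit:
{"fn": "send_rows", "kwargs": {"increments": [0,0,0,0,0.05,0,0,0,0,0,0,0.05,0,0]}}

```text
time: 10.33
position: [0.5449, -0.128, 0.0571]
tool_rot: [0.735, 0.678, 0.0, 0.0]
ft_force: [0.5, -3.4, -0.6]
grip_width: 0.0005
grip_force: 2.3
```

Emit:
{"fn": "send_rows", "kwargs": {"increments": [0,0,0,0,0.05,0,0,0,0,0,0,0.05,0,0]}}

```text
time: 10.5
position: [0.5449, -0.1271, 0.0571]
tool_rot: [0.735, 0.678, 0.0, 0.0]
ft_force: [-0.4, -4.9, 0.3]
grip_width: 0.0003
grip_force: 2.4
```

```bash
sed -i '/^import pickle/,$d' rd.py; python3 rd.py
```

```text
10.75 [  1.  -77.8  57.1] cradle force [ 0.91 -4.19 -0.06] [0.49 0.27 0.29]
```

Emit:
{"fn": "send_rows", "kwargs": {"increments": [0,0,0,0,0.05,0,0,0,0,0,0,0.05,0,0]}}

```text
time: 10.92
position: [0.5449, -0.1262, 0.0571]
tool_rot: [0.735, 0.678, 0.0, 0.0]
ft_force: [1.2, -4.7, -0.4]
grip_width: 0.0005
grip_force: 2.5
```

Emit:
{"fn": "send_rows", "kwargs": {"increments": [0,0,0,0,0.05,0,0,0,0,0,0,0.05,0,0]}}

```text
time: 11.08
position: [0.545, -0.1253, 0.0572]
tool_rot: [0.735, 0.678, 0.0, 0.0]
ft_force: [0.3, -4.6, 0.1]
grip_width: 0.0003
grip_force: 2.5
```

Emit:
{"fn": "send_rows", "kwargs": {"increments": [0,0,0,0,0.05,0,0,0,0,0,0,0.05,0,0]}}

```text
time: 11.25
position: [0.545, -0.1243, 0.0572]
tool_rot: [0.735, 0.678, 0.0, 0.001]
ft_force: [-0.1, -5.0, -0.5]
grip_width: 0.0006
grip_force: 2.6
```

Emit:
{"fn": "send_rows", "kwargs": {"increments": [0,0,0,0,0.05,0,0,0,0,0,0,0.05,0,0]}}

```text
time: 11.42
position: [0.5451, -0.1233, 0.0572]
tool_rot: [0.735, 0.678, 0.0, 0.001]
ft_force: [1.0, -4.8, 0.9]
grip_width: 0.0003
grip_force: 2.6
```

Emit:
{"fn": "send_rows", "kwargs": {"increments": [0,0,0,0.01,0.05,0,0,0,0,0,0.01,0.05,0,0]}}

```text
time: 11.58
position: [0.5452, -0.1223, 0.0572]
tool_rot: [0.735, 0.678, 0.0, 0.0]
ft_force: [1.0, -5.1, -0.2]
grip_width: 0.0006
grip_force: 2.6
```

```bash
python3 rd.py
```

```text
11.8333 [  0.9 -73.   57.2] cradle force [ 0.64 -5.12  0.5 ] [0.34 0.34 0.29]
```

Emit:
{"fn": "send_rows", "kwargs": {"increments": [0,0,0,0.01,0.05,0,0,0,0,0,0,0.05,0,0]}}

```text
time: 12.0
position: [0.5453, -0.1213, 0.0572]
tool_rot: [0.735, 0.678, 0.0, 0.0]
ft_force: [0.5, -5.2, -0.1]
grip_width: 0.0005
grip_force: 2.7
```

Emit:
{"fn": "send_rows", "kwargs": {"increments": [0,0,0,0.01,0.05,0,0,0,0,0,0,0.05,0,0]}}

```text
time: 12.17
position: [0.5454, -0.1203, 0.0572]
tool_rot: [0.735, 0.678, 0.0, 0.0]
ft_force: [0.9, -5.4, 0.7]
grip_width: 0.0006
grip_force: 2.7
```

Emit:
{"fn": "send_rows", "kwargs": {"increments": [0,0,0,0.01,0.05,0,0,0,0,0,0,0.05,0,0]}}

```text
time: 12.33
position: [0.5454, -0.1193, 0.0572]
tool_rot: [0.735, 0.678, 0.0, 0.0]
ft_force: [0.1, -6.2, 0.2]
grip_width: 0.0005
grip_force: 2.7
```

Emit:
{"fn": "send_rows", "kwargs": {"increments": [0,0,0,0.01,0.05,0,0,0,0,0,0,0.05,0,0]}}

```text
time: 12.5
position: [0.5455, -0.1183, 0.0572]
tool_rot: [0.735, 0.678, 0.0, 0.0]
ft_force: [0.7, -5.4, 0.7]
grip_width: 0.0007
grip_force: 2.9
```

```bash
python3 rd.py
```

```text
12.75 [  0.9 -69.   57.2] cradle force [ 0.92 -5.27  0.67] [0.2  0.24 0.32]
```

Emit:
{"fn": "send_rows", "kwargs": {"increments": [0,0,0,0.01,0.05,0,0,0,0,0,0,0.05,0,0]}}

```text
time: 12.92
position: [0.5456, -0.1177, 0.0572]
tool_rot: [0.735, 0.678, -0.0, 0.001]
ft_force: [-0.2, -7.2, 0.8]
grip_width: 0.0009
grip_force: 3.6
```

Emit:
{"fn": "send_rows", "kwargs": {"increments": [0,0,0,0.01,0.05,0,0,0,0,0,0,0.05,0,0]}}

```text
time: 13.08
position: [0.5457, -0.1171, 0.0572]
tool_rot: [0.735, 0.678, -0.0, 0.001]
ft_force: [0.4, -8.4, 0.0]
grip_width: 0.0003
grip_force: 4.3
```

```bash
python3 rd.py
```

```text
13.3333 [  1.  -67.8  57.2] cradle force [ 0.18 -8.04  0.13] [0.59 0.59 0.45]
```

Emit:
{"fn": "send_rows", "kwargs": {"increments": [0,0,0,-0.01,-0.1,0,0,0,0,0,-0.03,-0.4,0,0,0,0,0,-0.1,-1.2,0,0,0,0,0,-0.1,-1.5,0,0,0,0,0,0,0,3.5,0,0,0,0,0,0,3.5,0,0,0,0,0,0,3.5,0,0,0,0,0,0,3.5,0,0,0,0,0,0,3.5,0,0,0,0,0,0,0,0]}}

```text
time: 14.17
position: [0.5462, -0.1494, 0.2388]
tool_rot: [0.735, 0.678, 0.003, 0.005]
ft_force: [0.0, -0.4, -0.4]
grip_width: 0.0005
grip_force: 0.0
```

```bash
python3 rd.py; python3 - <<'E'
import pickle; from h import *
from rig import robot
for n in('top','side'):
    c=pickle.load(open(n+'.pkl','rb')); P=cr(cloud(c))
    m=(P[:,:,0]>85)&(P[:,:,0]<140)&(abs(P[:,:,1])<30)&(P[:,:,2]>100)&(P[:,:,2]<185)
    p=P[m]; print(n,len(p)); print(p[np.argsort(p[:,0])][::max(1,len(p)//14)].round(0).tolist())
    print(proj(c,[w(109,0,138),w(124,0,163)]))
t=robot.camera('top')
cv2.imwrite('pics/t5.png',cv2.resize(t['image'][100:225,280:400,::-1],None,fx=4.5,fy=4.5,interpolation=cv2.INTER_CUBIC))
print(cr(ray(t,[(310,167)],.0502)))
E
```

```text
14.4167 [ -0.8 -98.3 230.2] cradle force [ 0.13  0.16 -0.28] [0.53 0.23 0.47]
top 139
[[86.0, -9.0, 105.0], [91.0, 5.0, 112.0], [93.0, -2.0, 116.0], [96.0, -7.0, 116.0], [99.0, 6.0, 122.0], [102.0, -6.0, 127.0], [105.0, -0.0, 134.0], [108.0, 5.0, 131.0], [110.0, -2.0, 142.0], [113.0, 6.0, 142.0], [116.0, -1.0, 150.0], [118.0, 1.0, 152.0], [121.0, -0.0, 161.0], [125.0, -5.0, 159.0], [127.0, 8.0, 156.0], [132.0, -5.0, 161.0]]
[[354.02459508 123.92737215]
 [354.98109284 115.58306031]]
side 224
[[85.0, 9.0, 102.0], [91.0, -3.0, 108.0], [93.0, 7.0, 111.0], [95.0, -2.0, 115.0], [99.0, -6.0, 114.0], [102.0, -7.0, 123.0], [105.0, -4.0, 133.0], [107.0, -7.0, 121.0], [111.0, -6.0, 135.0], [114.0, -3.0, 147.0], [117.0, -0.0, 153.0], [120.0, 1.0, 157.0], [123.0, -6.0, 143.0], [128.0, -7.0, 157.0]]
[[411.95614954 176.72056296]
 [419.21823362 166.81232818]]
[[  1.41774877 110.92675082  50.2       ]]
```

View pics/t5.png

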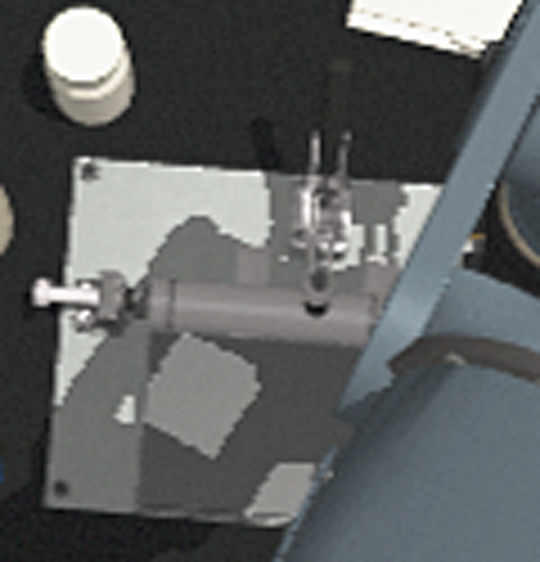

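Emit:
{"fn": "send_rows", "kwargs": {"increments": [0,0,0,1.43,1.52,0,0,0,0,0,1.43,1.52,0,0,0,0,0,1.43,1.52,0,0,0,0,0,1.43,1.52,0,0,0,0,0,1.43,1.52,0,0,0,0,0,1.43,1.52,0,0,0,0,0,0,0,-2.2,0,0,0,0,0,0,-2.2,0,0,0,0,0,0,-2.2,0,0,0,0,0,0,-0.55,0,0,0,0,0,0,-0.55,0,0,0,0,0,0,0,0,0,0,0,0,0,0,0]}}

```text
time: 15.55
position: [0.6292, -0.057, 0.1553]
tool_rot: [0.735, 0.678, 0.0, 0.0]
ft_force: [0.3, 0.5, -0.3]
grip_width: 0.0002
grip_force: 0.0
```

```bash
python3 rd.py; python3 - <<'E'
from rig import robot
from h import *
s=robot.camera('side')
cv2.imwrite('pics/s6.png',cv2.resize(s['image'][130:270,310:470,::-1],None,fx=4,fy=4,interpolation=cv2.INTER_CUBIC))
E
```

```text
15.8 [ 79.6  -1.2 156.2] cradle force [-0.23 -0.38 -0.08] [0.58 0.32 0.22]
```

View pics/s6.png

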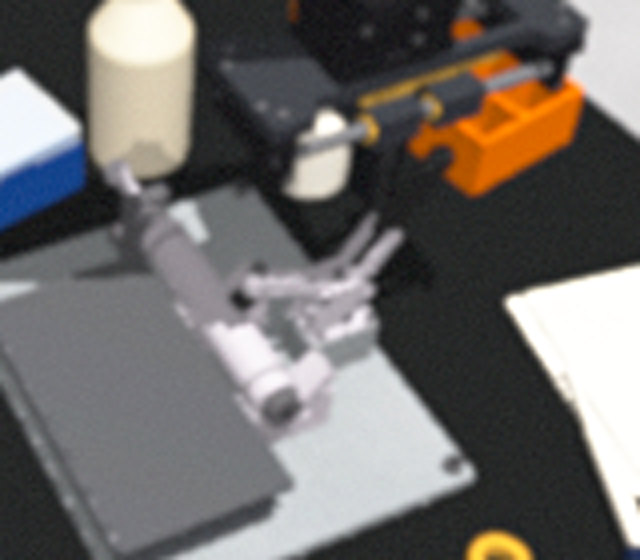

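Emit:
{"fn": "send_rows", "kwargs": {"increments": [0,0,0,0.28,-0.01,-0.13,0,0,0,0,0.28,-0.01,-0.13,0,0,0,0,0.28,-0.01,-0.13,0,0,0,0,0.28,-0.01,-0.13,0,0,0,0,0.28,-0.01,-0.13,0,0,0,0,0.28,-0.01,-0.13,0,0,0,0,0.28,-0.01,-0.13,0,0,0,0,0.28,-0.01,-0.13,0]}}

```text
time: 16.52
position: [0.6509, -0.0576, 0.1444]
tool_rot: [0.735, 0.678, -0.001, -0.001]
ft_force: [-2.4, 1.0, 3.4]
grip_width: 0.0007
grip_force: 2.0
```

```bash
python3 rd.py
```

```text
16.7667 [101.2  -0.  144.7] cradle force [-1.   -0.22  1.26] [0.44 0.31 0.76]
```

Emit:
{"fn": "send_rows", "kwargs": {"increments": [0,0,0,0.25,-0.02,-0.13,0,0,0,0,0.25,-0.02,-0.13,0,0,0,0,0.25,-0.02,-0.13,0,0,0,0,0.25,-0.02,-0.13,0,0,0,0,0.2,-0.02,-0.23,0,0,0,0,0.2,-0.02,-0.23,0,0,0,0,0.2,-0.02,-0.23,0,0,0,0,0.2,-0.02,-0.23,0]}}

```text
time: 17.43
position: [0.6721, -0.0595, 0.1314]
tool_rot: [0.735, 0.678, 0.002, 0.002]
ft_force: [1.1, 0.5, 5.0]
grip_width: 0.0003
grip_force: 2.1
```

Emit:
{"fn": "send_rows", "kwargs": {"increments": [0,0,0,0.17,-0.01,-0.25,0,0,0,0,0.17,-0.01,-0.25,0,0,0,0,0.17,-0.01,-0.25,0]}}

```text
time: 17.68
position: [0.6762, -0.0598, 0.1232]
tool_rot: [0.735, 0.678, 0.001, 0.002]
ft_force: [0.6, -0.2, 3.5]
grip_width: 0.0006
grip_force: 1.5
```

```bash
python3 rd.py
```

```text
17.9333 [123.8   0.2 122. ] cradle force [ 0.37 -0.35  1.58] [0.63 0.65 0.42]
```

Emit:
{"fn": "send_rows", "kwargs": {"increments": [0,0,0,0.12,-0.01,-0.25,0,0,0,0,0.12,-0.01,-0.25,0,0,0,0,0.1,-0.01,-0.25,0,0,0,0,0.08,-0.01,-0.25,0,0,0,0,0.06,0,-0.25,0,0,0,0,0.05,0,-0.25,0]}}

```text
time: 18.43
position: [0.6794, -0.0598, 0.1072]
tool_rot: [0.735, 0.678, -0.0, -0.0]
ft_force: [-1.6, 0.5, 2.7]
grip_width: 0.0004
grip_force: 1.1
```

Emit:
{"fn": "send_rows", "kwargs": {"increments": [0,0,0,0,0,-0.15,0,0,0,0,0,0,-0.1,0]}}

```text
time: 18.6
position: [0.6798, -0.0599, 0.1047]
tool_rot: [0.735, 0.678, 0.0, 0.0]
ft_force: [0.7, 0.2, 1.3]
grip_width: 0.0005
grip_force: 0.7
```

```bash
python3 rd.py
```

```text
18.85 [1.298e+02 1.000e-01 1.050e+02] cradle force [-0.14  0.02  0.69] [0.26 0.57 0.25]
```

Emit:
{"fn": "send_rows", "kwargs": {"increments": [0,0,0,0,0,-0.1,0,0,0,0,0,0,-0.1,0]}}

```text
time: 19.02
position: [0.6799, -0.0599, 0.1034]
tool_rot: [0.735, 0.678, 0.0, 0.0]
ft_force: [1.0, 0.0, 0.5]
grip_width: 0.0005
grip_force: 0.6
```

Emit:
{"fn": "send_rows", "kwargs": {"increments": [0,0,0,0,0,-0.1,0]}}

```text
time: 19.1
position: [0.68, -0.0599, 0.1024]
tool_rot: [0.735, 0.678, 0.0, 0.0]
ft_force: [1.3, -0.7, -0.8]
grip_width: 0.0007
grip_force: 0.5
```

Emit:
{"fn": "send_rows", "kwargs": {"increments": [0,0,0,0,0,-0.05,0,0,0,0,0,0,0,0]}}

```text
time: 19.27
position: [0.6798, -0.0599, 0.1017]
tool_rot: [0.735, 0.678, 0.0, 0.0]
ft_force: [0.8, 1.1, 0.7]
grip_width: 0.0003
grip_force: 0.3
```

```bash
python3 rd.py
```

```text
19.5167 [129.9   0.  101.7] cradle force [0.67 0.43 0.93] [0.79 0.27 0.28]
```

Now I'll feel for the handle's stop.

Emit:
{"fn": "send_rows", "kwargs": {"increments": [0,0,0,0,0,-0.05,0,0,0,0,0,0,-0.05,0]}}

```text
time: 19.68
position: [0.6797, -0.0599, 0.1008]
tool_rot: [0.735, 0.678, 0.0, 0.0]
ft_force: [0.3, -0.5, 0.9]
grip_width: 0.0008
grip_force: 0.3
```

Emit:
{"fn": "send_rows", "kwargs": {"increments": [0,0,0,0,0,-0.05,0,0,0,0,0,0,0,0]}}

```text
time: 19.85
position: [0.6795, -0.0598, 0.1001]
tool_rot: [0.735, 0.678, -0.0, -0.0]
ft_force: [0.4, 0.7, -0.1]
grip_width: 0.0006
grip_force: 0.2
```

Emit:
{"fn": "send_rows", "kwargs": {"increments": [0,0,0,0,0,-0.05,0,0,0,0,0,0,0,0]}}

```text
time: 20.02
position: [0.6796, -0.0599, 0.0997]
tool_rot: [0.735, 0.678, -0.0, -0.0]
ft_force: [0.7, 0.1, 1.0]
grip_width: 0.0005
grip_force: 0.4
```

Emit:
{"fn": "send_rows", "kwargs": {"increments": [0,0,0,0,0,-0.1,0,0,0,0,0,0,0,0]}}

```text
time: 20.18
position: [0.6797, -0.0599, 0.0992]
tool_rot: [0.735, 0.678, -0.0, 0.0]
ft_force: [-0.9, 0.8, 3.7]
grip_width: 0.0003
grip_force: 1.9
```

Emit:
{"fn": "send_rows", "kwargs": {"increments": [0,0,0,0,0,-0.1,0,0,0,0,0,0,0,0]}}

```text
time: 20.35
position: [0.6798, -0.0599, 0.0987]
tool_rot: [0.735, 0.678, 0.0, 0.0]
ft_force: [-1.5, 1.0, 7.3]
grip_width: 0.0005
grip_force: 3.3
```

```bash
python3 rd.py; python3 - <<'E'
from rig import robot
from h import *
s=robot.camera('side')
cv2.imwrite('pics/s7.png',cv2.resize(s['image'][130:270,310:470,::-1],None,fx=4,fy=4,interpolation=cv2.INTER_CUBIC))
E
```

```text
20.6 [130.    0.   98.8] cradle force [-1.44  0.06  6.15] [0.22 0.45 0.33]
```

Emit:
{"fn": "send_rows", "kwargs": {"increments": [0,0,0,0,0,0.5,0,0,0,0,0,0,2,0,0,0,0,0,0,3,0,0,0,0,0,0,3,0,0,0,0,0,0,3,0,0,0,0,0,0,3,0,0,0,0,0,0,0,0,0,0,0,0,0,0,0]}}

```text
time: 21.32
position: [0.6807, -0.0601, 0.2451]
tool_rot: [0.735, 0.678, 0.001, 0.002]
ft_force: [0.4, -0.3, -1.1]
grip_width: 0.0001
grip_force: 0.0
```

```bash
python3 rd.py; python3 - <<'E'
from rig import robot
from h import *
for n in('side','top'):
    c=robot.camera(n); P=cr(cloud(c))
    m=(P[:,:,0]>100)&(P[:,:,0]<185)&(abs(P[:,:,1])<12)&(P[:,:,2]>55)&(P[:,:,2]<185)
    p=P[m]; print(n,len(p))
    for a in range(100,185,10):
        q=p[(p[:,0]>=a)&(p[:,0]<a+10)]
        if len(q): print(a,len(q),np.percentile(q[:,2],[50,95]).round(1),q[:,1].mean().round(1))
    m=(abs(P[:,:,0])<25)&(P[:,:,1]>30)&(P[:,:,1]<95)&(P[:,:,2]>50)&(P[:,:,2]<75); q=P[m]
    if len(q): print('col',np.median(q,0),np.percentile(q[:,2],95))
E
```

```text
21.5667 [1.287e+02 2.000e-01 2.406e+02] cradle force [-0.08 -0.04 -0.6 ] [0.18 0.66 0.21]
side 194
100 30 [85.4 89.7] -0.1
110 37 [88.5 91.7] -1.3
120 22 [89.6 90.8] -2.7
130 25 [88.  91.2] -2.5
140 24 [88.1 90.1] -3.2
150 25 [88.  90.5] -2.6
160 23 [87.6 90.9] -3.7
170 8 [87.4 90. ] -3.6
col [-0.91424318 61.43611474 62.37103022] 65.75715460451019
top 0
```

```bash
python3 -c "
from rig import robot
print(robot.hand_in())"
```

```text
the job is handed in; nothing more can be done
None
```

I handed the job in, but the hand-in returned no verdict: the column is seated in both vees, pressed about 1 mm (force estimate) into the stop's rubber tip, and the clamp handle measures level on its stop; the pad's force could not be measured.

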